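# Load the sprung check scale to its green band

## Task

Thread the flanged brass weights one at a time over the upright spindle of the spring scale, each lowered gently until it rests flat on the pan or on the weight below and then let go, until the pan has sunk so far that its red pointer stands in the green band. Leave the weights that are not needed and everything else on the bench where they are, and never slam a weight down or press the pan into its overload stop.

Things in the scene. Friction and masses are not known exactly. Their poses are not given: they have to be found in the camera images.
- weight_0_centre (a point): brass flanged ring weight, loose on the bench, flange down: flange 54 mm across, 8 mm thick; above it a coaxial hub 30 mm across, 18 mm high (26 mm in all); through bore 18 mm; 0.18 to 0.22 kg, unmarked. Pinch it by the hub. Point: its centre, on the bore's axis, 13 mm above its underside; z up along the bore
- weight_1_centre (a point): brass flanged ring weight, loose on the bench, flange down: flange 54 mm across, 8 mm thick; above it a coaxial hub 30 mm across, 18 mm high (26 mm in all); through bore 18 mm; 0.18 to 0.22 kg, unmarked. Pinch it by the hub. Point: its centre, on the bore's axis, 13 mm above its underside; z up along the bore
- weight_2_centre (a point): brass flanged ring weight, loose on the bench, flange down: flange 54 mm across, 8 mm thick; above it a coaxial hub 30 mm across, 18 mm high (26 mm in all); through bore 18 mm; 0.18 to 0.22 kg, unmarked. Pinch it by the hub. Point: its centre, on the bore's axis, 13 mm above its underside; z up along the bore
- pan_centre (a point): centre of the top face of the scale's round aluminium pan (92 mm across), 110 mm above the bench when empty; moves straight down with the pan. z up, y towards the mast. The spindle is NOT here: it stands on a stiff trim eccentric, its axis 7 mm off this point in a direction that differs each time, is not measured and stays as it is: feel (or see) where it is
- scale: spring scale fixed to the bench: blue housing 100x100 mm, 51 mm high, origin on the bench under the pan's centre, y towards the mast. From the pan rises a steel spindle 14 mm thick, 66 mm tall above the pan's top, flat end chamfered 1.5 mm; it goes up and down with the pan and takes 3 weights. A weight put on the spindle's end instead of over it pushes the pan down
- pan (a joint): how far the pan has sunk, m: 0 empty, grows downward, stop at 0.052; above 0.046 it is overloaded. Soft spring, about 235 N/m (some 8 mm per weight); settles in 0.5 s
- pointer_tip (a point): tip of the pan's red pointer, 85 mm from the pan's centre on the mast's side, 3 mm below the pan's top; sinks with the pan in front of the white mast (30 mm wide, top 135 mm above the bench)
- band_centre (a point): centre of the green band on the mast, 12 mm high (6 mm above and below this point), at the pointer's x and y; clamped at a different height each time. It takes two or three weights to bring the pointer into it
- tape_blk: roll of black tape lying flat, 70 mm across, 20 mm high, bystander
- block_gauge: aluminium gauge block 60x25x16 mm with a notch, bystander; origin under its centre
- usb_adapter: black plug adapter 64x30x28 mm, bystander; origin on its underside
- marker: white felt marker with black cap, 130 mm long, 17 mm thick, lying, bystander
- tape_yellow: roll of yellow tape lying flat, 92 mm across, 19 mm high, bystander
Things that resemble listed ones, but are neither listed nor needed, are in the scene too. Leave any white look-alike of the part that bears weight_0_centre alone. What is shaped like the part that bears weight_1_centre but pink or white is not meant.

How it is judged (in metres and radians):
On the way, in this order (a step that is already met when the one before it is completed fails the run):
1. a first weight rests flat on the pan, over the spindle, let go (((horizontal distance between weight_0_centre and pan_centre below 0.0115 m and angle between weight_0_centre's own z axis and vertical below 0.1 rad and z of weight_0_centre in the frame of pan_centre between 0.009 and 0.017 m and contact force between the fingers and weight_0 below 0.1 N) or (horizontal distance between weight_1_centre and pan_centre below 0.0115 m and angle between weight_1_centre's own z axis and vertical below 0.1 rad and z of weight_1_centre in the frame of pan_centre between 0.009 and 0.017 m and contact force between the fingers and weight_1 below 0.1 N) or (horizontal distance between weight_2_centre and pan_centre below 0.0115 m and angle between weight_2_centre's own z axis and vertical below 0.1 rad and z of weight_2_centre in the frame of pan_centre between 0.009 and 0.017 m and contact force between the fingers and weight_2 below 0.1 N))), for 0.2 s.
2. a second weight rests flat on the first, over the spindle, let go (((horizontal distance between weight_0_centre and pan_centre below 0.0115 m and angle between weight_0_centre's own z axis and vertical below 0.1 rad and z of weight_0_centre in the frame of pan_centre between 0.035 and 0.043 m and contact force between the fingers and weight_0 below 0.1 N) or (horizontal distance between weight_1_centre and pan_centre below 0.0115 m and angle between weight_1_centre's own z axis and vertical below 0.1 rad and z of weight_1_centre in the frame of pan_centre between 0.035 and 0.043 m and contact force between the fingers and weight_1 below 0.1 N) or (horizontal distance between weight_2_centre and pan_centre below 0.0115 m and angle between weight_2_centre's own z axis and vertical below 0.1 rad and z of weight_2_centre in the frame of pan_centre between 0.035 and 0.043 m and contact force between the fingers and weight_2 below 0.1 N))), for 0.2 s.
At the end, for the whole second after the job is handed in: Pan at rest, pointer tip within 6.5 mm of the green band's centre in height; each weight either lies flat over the spindle (within 11.5 mm of the pan's centre, tilt under 0.1 rad, on the pan or the weights there) or stands upright within 30 mm of where it began (z of pointer_tip in the frame of band_centre between -0.0065 and 0.0065 m and ((horizontal distance between weight_0_centre and pan_centre below 0.0115 m and angle between weight_0_centre's own z axis and vertical below 0.1 rad and z of weight_0_centre in the frame of pan_centre between 0.009 and 0.069 m) or (distance of weight_0_centre from where it was at the start of the episode below 0.03 m and angle between weight_0_centre's own z axis and vertical below 0.1 rad)) and ((horizontal distance between weight_1_centre and pan_centre below 0.0115 m and angle between weight_1_centre's own z axis and vertical below 0.1 rad and z of weight_1_centre in the frame of pan_centre between 0.009 and 0.069 m) or (distance of weight_1_centre from where it was at the start of the episode below 0.03 m and angle between weight_1_centre's own z axis and vertical below 0.1 rad)) and ((horizontal distance between weight_2_centre and pan_centre below 0.0115 m and angle between weight_2_centre's own z axis and vertical below 0.1 rad and z of weight_2_centre in the frame of pan_centre between 0.009 and 0.069 m) or (distance of weight_2_centre from where it was at the start of the episode below 0.03 m and angle between weight_2_centre's own z axis and vertical below 0.1 rad)) and velocity of joint pan between -0.01 and 0.01 m/s); the robot touches nothing.
It fails at once if the pan is pressed into overload (sunk more than 46 mm) (value of joint pan above 0.046 m).
It fails at once if a weight is dropped or slammed on, so that the pan is driven down faster than 0.25 m/s (velocity of joint pan above 0.25 m/s).
It fails at once if the pan or its spindle is hit or pressed with more than 25 N (contact force between pan and anything else above 25 N).
It fails at once if a bystander (tape roll, gauge block, adapter, marker) is moved more than 30 mm (distance of any of tape_blk, block_gauge, usb_adapter, marker, tape_yellow from where it was at the start of the episode above 0.03 m).
It also fails if it takes over 72 s, if anything falls off the work surface, if the arm or the gripper's body presses on something with over 40 N, if the wrist force passes 120 N, or if a joint passes its speed limit or range.

## Robot

A 7-joint arm with a two-finger parallel gripper is mounted at the origin on a cart in front of the work surface, level with it; the furniture and walls round the work are solid. World frame = base frame: x ahead of the robot, y to its left, z up, the work surface at z = 0. Lengths are in mm, angles in rad, forces in N, time in s.
With the tool pointing down it reaches from about 375 to 925 mm from the base axis. Payload 3.1 kg.
Tool frame: the origin (TCP) lies at the very end of the fingers, on their centre line; the grasp point (between the pads) lies 19 mm behind it (env.pinch_z is the z of the grasp point in the tool frame, in mm); z points along the fingers, y is the line along which they close (so a half turn about z gives the same grasp; the last joint's range is limited). The gripper opens to 85 mm and grips with 20 to 120 N. Pads are 22 mm wide; open, the fingers measure 114 mm over their backs; the gripper's body (76 mm by 85 mm) begins 54 mm behind the grasp point. The pads swing forward as they close: fully open they stand 13 mm farther back than shut.
Start: joints at [1.081, 0.383, 0.044, 1.598, -0.018, 1.161, -0.05], TCP at [248.223, -600.74, 231.269] pointing down, gripper open.
Joint ranges: [-2.61, 2.61], [-0.41, 2.15], [-1.48, 1.57], [0, 2.5], [-1.57, 4.71], [0.05, 1.97], [-2.85, 2.85]. Speed limits (rad/s): [2.79, 2.79, 3.14, 3.14, 3.14, 3.14, 3.14].

## Interface

Orientations are given as a rotation vector (axis times angle).
In Python, from plant import sensors, eyes, finish_job, env gives the robot as it stands. The module is installed in compiled form; this text tells all that it offers.
- The arm moves only by the tool apply_moves, never from a script. Its argument "increments" is a list that holds one entry, the list of rows, each a list of 5 numbers: the shift along the tool's x, y, z in units of 20 cm (1.0 is 20 cm), then the turn about the tool's z in units of 180 degrees (1.0 is 180 degrees), then the gripper's target within -1 to 1 (fully open at 1, half-way at 0, shut at -1). In form: [[[dx, dy, dz, spin, grip], ...]]. A call has 1 to 8 rows; each row shifts and turns the commanded pose from where the row before left it, along the tool's axes as they then stand; what a row does not reach is not made up. A row lasts 1/8 s, in which the tool goes at most 62.5 mm and 10.7 degrees, less where a joint would pass 70% of its speed; a pose out of reach is approached as far as the arm can. A call with a number of a shift or a turn outside -1 to 1 is refused whole. A call with a gripper value outside its range is refused whole. The fingers move at their own pace and stop on an object; the grip force is fixed at half the most. Time passes only in rows, so rows that do not move let the fingers close. It gives the time, the measured TCP pose, the force, the opening and the grip force at its end, in the units of the state.
- sensors.observe(): the state, without advancing time (a new reading comes with each control period).
- eyes.grab_frame(name): name is "scene" or "top"; returns a dict with "frame" (480x640x3 uint8, red, green, blue), "depth" (480x640 float32, mm along the optical axis (not along the pixel's ray), 0 where there is no reading), "vfov" (degrees; the focal length in pixels is half the picture's height over the tangent of half this angle, whatever the lens; pixels are square), "cx", "cy" (the principal point, pixels), "world_from_camera" (4x4, takes a point from camera to world coordinates). Camera axes: x right, y up, looking along -z (the intrinsics and any distortion apply to the point x, -y, -z); pixel columns grow to the right and rows downward; lengths in mm; the calibration is good to about 2 mm. A picture is of the moment at which its call begins.
- finish_job(): hands the job in; it is judged then, once.
The state is a dict: "time": time; "joint_pos": joint angles; "dq": joint speeds; "tau": joint torques, N m; "ee_pos": TCP position; "orientation": TCP orientation; "ft_force": force on the tool from outside, world axes, zero at the start; "wrist_torque": the same for the moment, N m; "width": finger opening in mm; "grip_force": force on a finger pad.
Only numpy, scipy, OpenCV 4.12 (cv2) and the standard library are available. Lean on these libraries where they do the work, as an engineer would, in place of code of your own. Each camera call takes 0.05 s, during which the arm holds its last target. There are 200 camera calls.

## Working session

There is one attempt and no reset: what is moved stays moved. The work goes in short steps, Python scripts to look and compute and a tool call to move; the robot and the scene stay as the last step left them, time stands still between calls to the robot, and variables do not carry over. Pictures are saved under pics/ and viewed, at most 10 in all, crops included, and the job is handed in when it is done.

Besides the shell and the picture viewer there is one more tool, called after "Request:" as name(argument=value, ...) on one line, values as JSON. apply_moves: Moves the arm, as the interface text tells. Its arguments: {"type":"object","properties":{"increments":{"type":"array","items":{"type":"array","items":{"type":"array","items":{"type":"number"}}}}},"required":["increments"]}

```bash
mkdir -p pics; cat > h.py <<'E'
import numpy as np, cv2
from plant import sensors, eyes, finish_job, env
def grab(n):
    f=eyes.grab_frame(n); np.savez(f'{n}.npz',**{k:np.array(v) for k,v in f.items()}); return f
def cloud(f):
    d=np.asarray(f['depth'],float); h,w=d.shape; fo=h/2/np.tan(np.radians(float(f['vfov']))/2)
    u,v=np.meshgrid(np.arange(w),np.arange(h))
    P=np.stack([(u-float(f['cx']))/fo*d,-(v-float(f['cy']))/fo*d,-d,np.ones_like(d)],-1)
    W=P@np.asarray(f['world_from_camera']).T
    W[d==0]=np.nan
    return W[...,:3]
def save(f,n): cv2.imwrite(f'pics/{n}.png',np.asarray(f['frame'])[...,::-1])
E
python3 - <<'E'
from h import *
print(sensors.observe(), env.pinch_z)
for n in('scene','top'):
    f=grab(n); save(f,n+'0'); print(n,f['vfov'],f['cx'],f['cy'],np.round(f['world_from_camera'],2), [k for k in f])
E
```

```text
{'time': 0.0, 'joint_pos': array([ 1.08122952,  0.38386519,  0.04384798,  1.59960141, -0.01789444,
        1.16117965, -0.04987815]), 'dq': array([ 3.28193517e-04,  6.85469033e-04, -6.10069839e-05, -1.13416015e-03,
       -1.36302703e-03,  1.64235880e-04, -1.79025263e-03]), 'tau': array([-4.48308015e-05, -4.33469939e+01,  1.02457926e+00, -2.49516499e+01,
        1.06814993e-02,  1.13912404e-02, -5.24198583e-06]), 'ee_pos': array([ 247.80510592, -599.88044512,  229.85515815]), 'orientation': array([-3.07895913e+00, -6.11095791e-01,  1.04960644e-03]), 'ft_force': array([-0.23552079,  1.01341457, -0.6016226 ]), 'wrist_torque': array([0.01037737, 0.01095147, 0.01703018]), 'grip_force': 0.0, 'width': 85.6408494739284} -18.700000000000003
scene 56.33816892159863 326.2987762887163 244.69508304492174 [[-5.4000e-01  5.2000e-01 -6.6000e-01 -7.1650e+01]
 [-8.4000e-01 -3.4000e-01  4.2000e-01  2.8372e+02]
 [-1.0000e-02  7.8000e-01  6.2000e-01  7.4440e+02]
 [ 0.0000e+00  0.0000e+00  0.0000e+00  1.0000e+00]] ['frame', 'depth', 'vfov', 'cx', 'cy', 'world_from_camera']
top 43.318276803628855 327.64855723071025 242.31665147183983 [[-1.00000e-02  9.80000e-01 -1.90000e-01  3.36890e+02]
 [-1.00000e+00 -1.00000e-02  2.00000e-02 -1.42660e+02]
 [ 2.00000e-02  1.90000e-01  9.80000e-01  1.46322e+03]
 [ 0.00000e+00  0.00000e+00  0.00000e+00  1.00000e+00]] ['frame', 'depth', 'vfov', 'cx', 'cy', 'world_from_camera']
```

View pics/scene0.png

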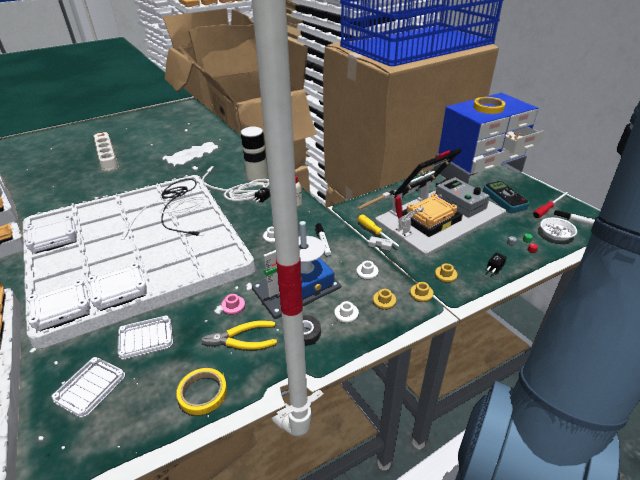

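View pics/top0.png

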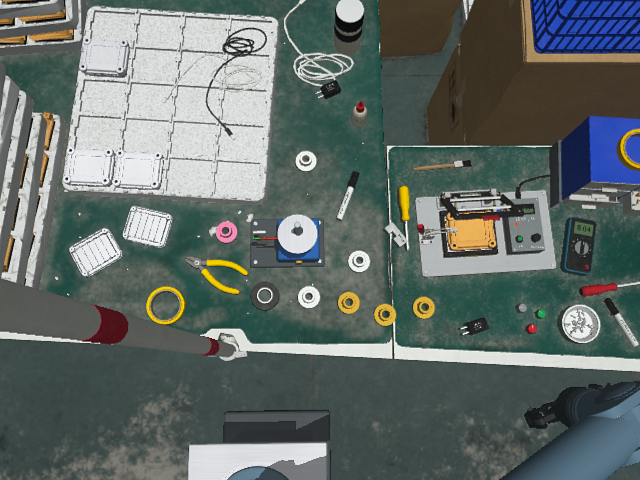

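The top view shows the brass weights at about (348,302), (385,315) and (424,307). The pan is at (297,235), with the mast to its left (+y).

```bash
cat > m.py <<'E'
from h import *
def fitc(p):
    A=np.c_[2*p,np.ones(len(p))]; s=np.linalg.lstsq(A,(p**2).sum(1),rcond=None)[0]; return s[:2],np.sqrt(s[2]+s[:2]@s[:2])
def run():
  for n in('top','scene'):
    f=np.load(n+'.npz'); W=cloud(f); hsv=cv2.cvtColor(f['frame'],cv2.COLOR_RGB2HSV)
    z=W[...,2]
    br=(cv2.inRange(hsv,(12,90,60),(32,255,255))>0)&(z>-5)&(z<45)
    k,l,s,c=cv2.connectedComponentsWithStats(br.astype(np.uint8))
    for i in range(1,k):
        if s[i,4]>120:
            P=W[l==i]; hi=P[P[:,2]>21]
            print(n,'px',c[i].round(),s[i,4],'xy med',np.median(P,0).round(1),'bbox mid',((P.min(0)+P.max(0))/2).round(1),'ext',np.ptp(P,axis=0).round(0),'hub',((hi.min(0)+hi.max(0))/2).round(1) if len(hi) else '')
  
if __name__=='__main__':
  run()
  for n in('top','scene'):
    f=np.load(n+'.npz'); W=cloud(f); 
    m=(abs(W[...,0]-490)<90)&(abs(W[...,1]+100)<90)
    f_=f['frame']; z=W[...,2]
    h,e=np.histogram(z[m],bins=np.arange(0,200,4)); print(n,[(int(a),int(b)) for a,b in zip(e,h) if b])
    pm=m&(z>98)&(z<120); k,l,s,c=cv2.connectedComponentsWithStats(pm.astype(np.uint8)); i=1+s[1:,4].argmax()
    P=W[l==i]; hull=cv2.convexHull(P[:,:2].astype(np.float32))[:,0]; print('pan',fitc(hull),np.median(P[:,2]),len(P))
    sp=m&(z>150)&(z<200); P=W[sp]; print('spin',len(P),np.median(P,0),P.max(0),P.min(0))
  cv2.imwrite('pics/crop.png',np.hstack([cv2.resize(np.load('scene.npz')['frame'][210:320,230:340],(440,440),interpolation=2),cv2.resize(np.load('top.npz')['frame'][210:270,245:330][:,:60+0],(360,440),interpolation=2)])[...,::-1])
E
python3 m.py
```

```text
top px [518. 118.] 880 xy med [ 926.4 -643.5   20. ] bbox mid [ 983.2 -692.2   20. ] ext [125. 252.  50.] hub [ 978.4 -692.7   33. ]
top px [434. 166.] 135 xy med [ 813.8 -439.5    9.8] bbox mid [ 813.6 -437.9   11. ] ext [ 20. 102.  17.] hub 
top px [404. 202.] 313 xy med [ 720.4 -358.9   20.6] bbox mid [ 720.5 -361.    13.4] ext [95. 28. 34.] hub [ 716.1 -358.4   25.8]
top px [226. 265.] 265 xy med [569.6  77.    9.9] bbox mid [564.9  75.8   8.4] ext [40. 97. 25.] hub 
top px [218. 283.] 274 xy med [521.6  99.2  10.7] bbox mid [531.1  93.3   8. ] ext [64. 91. 23.] hub 
top px [166. 305.] 478 xy med [470.1 217.4  16.1] bbox mid [473.2 221.4  10.4] ext [93. 96. 30.] hub [470.5 220.6  23.2]
top px [348. 302.] 353 xy med [ 472.7 -216.3    7.4] bbox mid [ 473.9 -218.    13.2] ext [52. 51. 36.] hub [ 473.1 -216.7   26.1]
top px [423. 307.] 364 xy med [ 458.5 -396.2    8.5] bbox mid [ 459.6 -399.    12.6] ext [51. 53. 35.] hub [ 459.1 -397.6   25.5]
top px [384. 314.] 359 xy med [ 443.1 -302.6    8.1] bbox mid [ 444.  -304.    13.8] ext [51. 51. 36.] hub [ 443.5 -303.    26.3]
scene px [2
[... 1173 characters left out ...]
 [202. 394.] 867 xy med [449.  224.1  18. ] bbox mid [477.2 218.8  10.3] ext [107.  94.  25.] hub [468.3 219.   21.9]
top [(0, 1437), (4, 471), (8, 247), (12, 150), (16, 153), (20, 100), (24, 66), (28, 17), (32, 27), (36, 12), (40, 29), (44, 51), (48, 49), (52, 13), (56, 3), (104, 4), (108, 5), (112, 3)]
pan (array([593.80336197, -94.94516538]), np.float64(16.912543770763758)) 109.04002051983935 11
  return _methods._mean(a, axis=axis, dtype=dtype,
  ret = um.true_divide(
Traceback (most recent call last):
  File "m.py", line 24, in <module>
    sp=m&(z>150)&(z<200); P=W[sp]; print('spin',len(P),np.median(P,0),P.max(0),P.min(0))
                                                                      ~~~~~^^^
ValueError: zero-size array to reduction operation maximum which has no identity
```

```bash
cat > s.py <<'E'
from m import *
def scale():
  for n in('top','scene'):
    f=np.load(n+'.npz'); W=cloud(f); z=W[...,2]
    m=(abs(W[...,0]-630)<90)&(abs(W[...,1]+100)<90)
    pm=m&(z>100)&(z<118); k,l,s,c=cv2.connectedComponentsWithStats(pm.astype(np.uint8)); i=1+s[1:,4].argmax()
    P=W[l==i]; hull=cv2.convexHull(P[:,:2].astype(np.float32))[:,0]; print(n,'pan',fitc(hull),'bbox',(P.min(0)+P.max(0))/2,np.ptp(P,axis=0),np.median(P[:,2]),len(P),c[i])
    for a,b in((125,150),(150,170),(170,190)):
        P=W[m&(z>a)&(z<b)]
        if len(P): print('spin',len(P),np.median(P,0).round(1),((P.max(0)+P.min(0))/2).round(1),np.ptp(P,axis=0).round(1))
    v,u=np.where(m&(z>60)); print('uv',u.min(),u.max(),v.min(),v.max())
if __name__=='__main__':
  scale()
  a=np.load('scene.npz')['frame'][215:325,245:345]; b=np.load('top.npz')['frame'][210:272,245:325]
  cv2.imwrite('pics/crop.png',np.hstack([cv2.resize(a,(400,440),interpolation=2),cv2.resize(b,(400,440),interpolation=2)])[...,::-1])
E
python3 s.py
```

```text
top pan (array([622.6963791 , -85.78177466]), np.float64(51.768064107496116)) bbox [622.73793474 -76.12166226 108.85866821] [ 91.02802278 130.16972195  16.4006105 ] 109.21420827143129 1188 [296.1969697  234.12037037]
spin 39 [623.3 -24.1 133.1] [624.4 -58.3 137.1] [11.4 94.8 23. ]
spin 12 [ 623.8 -101.6  159.1] [ 627.5 -100.6  160.1] [ 8.5 10.8 13.8]
spin 32 [629.1 -98.8 175. ] [629.  -98.7 175.1] [12.6 11.1  9.1]
uv 258 316 214 253
scene pan (array([ 619.18440273, -102.63232358]), np.float64(41.83387374446439)) bbox [ 620.65660883 -105.87815395  111.47307063] [91.70164909 74.69743096 11.83112059] 111.05073338024488 501 [310.98203593 248.99401198]
spin 92 [622.8 -93.6 135. ] [624.5 -58.5 137.5] [14.4 95.5 24.4]
spin 46 [624.2 -96.8 160.2] [625.5 -98.  160.3] [10.9 11.2 18.7]
spin 29 [626.2 -99.3 175.9] [627.2 -99.3 175.7] [12.9 14.6  9.4]
uv 269 324 221 279
```

View pics/crop.png

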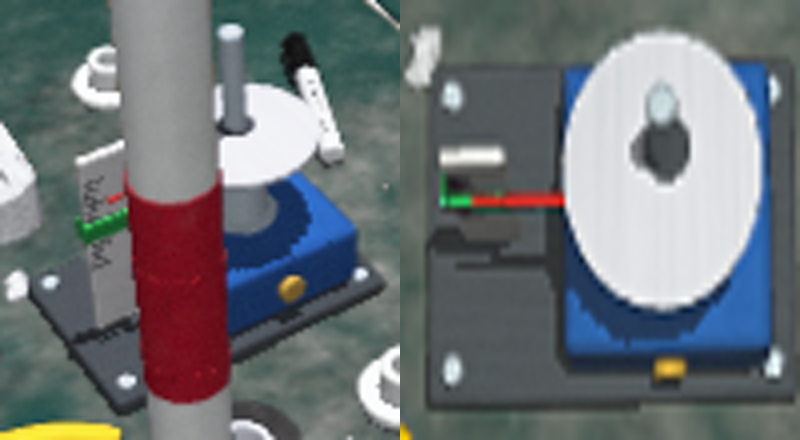

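The crop shows the empty pan. The spindle tip is at about (660,105) in the right half, up-image (+x) of the pan's centre. The green band sits below the red pointer on the mast.

```bash
cat > s2.py <<'E'
from m import *
from scipy.optimize import least_squares
f=np.load('top.npz'); W=cloud(f); z=W[...,2]
m=(abs(W[...,0]-622)<60)&(abs(W[...,1]+103)<50)&(z>98)&(z<120)
P=W[m]; h=cv2.convexHull(P[:,:2].astype(np.float32))[:,0]; h=h[h[:,1]<-65]
r=least_squares(lambda p:np.hypot(*(h-p[:2]).T)-p[2],[622,-103,46],loss='soft_l1'); print('pan c',r.x,np.abs(r.fun).mean())
for n in('top','scene'):
    f=np.load(n+'.npz'); W=cloud(f); z=W[...,2]; hsv=cv2.cvtColor(f['frame'],cv2.COLOR_RGB2HSV)
    m=(abs(W[...,0]-622)<40)&(W[...,1]>-60)&(W[...,1]<20)
    for nm,mm in(('green',cv2.inRange(hsv,(45,120,60),(75,255,255))>0),('red',(cv2.inRange(hsv,(0,150,80),(8,255,255))>0)|(cv2.inRange(hsv,(172,150,80),(180,255,255))>0))):
        q=mm&m&(z>40); P=W[q]
        if len(P): print(n,nm,len(P),'med',np.median(P,0).round(1),'min',P.min(0).round(1),'max',P.max(0).round(1))
E
python3 s2.py
```

```text
pan c [623.09081721 -97.05292335  45.59459746] 0.36857257867793763
top green 18 med [617.9  -2.3  90.4] min [615.4 -20.2  81.8] max [624.6   5.   95.3]
top red 26 med [613.9 -37.  107.8] min [612.3 -51.7  87. ] max [620.2 -13.  114. ]
scene green 59 med [616.5  -6.3  88.6] min [612.9 -21.4  81.7] max [626.6   5.4  95.2]
scene red 3 med [613.9 -13.7 107.5] min [612.8 -16.3 106.3] max [614.7 -10.6 108.1]
```

Request:
apply_moves(increments=[[[0.2, -0.25, 0, 0, 0.2], [0.2, -0.25, 0, 0, 0.2], [0.2, -0.25, 0, 0, 0.2], [0.2, -0.25, 0, 0, 0.2], [0, 0, 0, 0, 0.2]]])

```text
time: 0.72
ee_pos: [319.9, -354.7, 230.5]
orientation: [-3.075, -0.626, 0.0]
ft_force: [0.7, 0.4, 0.9]
width: 51.2
grip_force: 0.0
```

Request:
apply_moves(increments=[[[0, 0, 0, 0.043, 0.2], [0, 0, 0, 0.043, 0.2], [0, 0, 0, 0.042, 0.2], [0.19, -0.172, 0, 0, 0.2], [0.19, -0.172, 0, 0, 0.2], [0.19, -0.172, 0, 0, 0.2], [0.193, -0.174, 0, 0, 0.2], [0, 0, 0, 0, 0.2]]])

```text
time: 1.72
ee_pos: [475.5, -220.3, 231.2]
orientation: [-3.14, 0.003, -0.003]
ft_force: [-0.7, -0.4, -0.2]
width: 50.8
grip_force: 0.0
```

```bash
python3 - <<'E'
from h import *
for i in range(1):
    s=sensors.observe(); print(s['ee_pos'],s['orientation'],s['ft_force'])
f=grab('top'); g=grab('scene'); s=sensors.observe(); print(s['ee_pos'],s['orientation'],s['ft_force'])
cv2.imwrite('pics/a1.png',np.hstack([cv2.resize(f['frame'][220:350,280:410],(400,400)),cv2.resize(g['frame'][190:330,320:460],(400,400))])[...,::-1])
E
```

```text
[ 475.49870008 -220.30181034  231.21024115] [-3.13954060e+00  3.13908785e-03 -2.90877829e-03] [-0.65525954 -0.43845814 -0.15302118]
[ 471.85877814 -224.76436333  230.74953794] [ 3.14143989e+00 -1.53221793e-02 -1.92672371e-03] [-0.23687027 -0.94475235 -0.48212458]
```

View pics/a1.png

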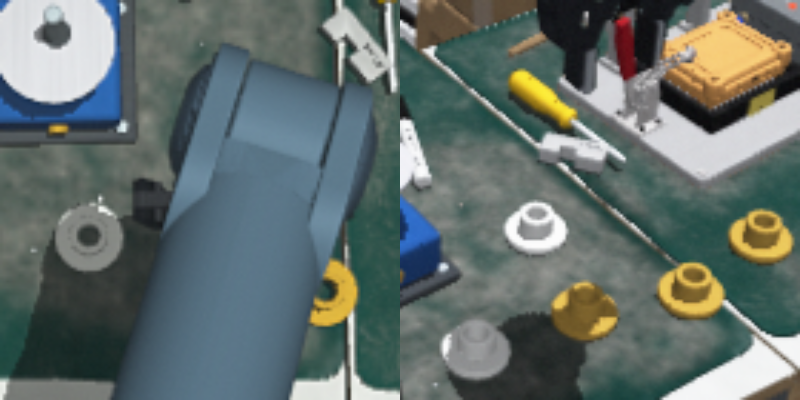

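The scene view shows the gripper still above the picture. Weight A at (585,310) is unobstructed. The pose readings look noisy, so I'll sample a few more.

Request:
apply_moves(increments=[[[0, 0, 0.25, 0, 0.2], [0, 0, 0.25, 0, 0.2], [0, 0, 0, 0, 0.2]]])

```text
time: 2.2
ee_pos: [466.4, -224.8, 127.0]
orientation: [-3.138, 0.022, 0.017]
ft_force: [-0.1, -0.7, 0.3]
width: 51.2
grip_force: 0.0
```

```bash
cat > r.py <<'E'
from h import *
from scipy.spatial.transform import Rotation as R
L=[]
for i in range(5):
    s=sensors.observe(); L.append(np.r_[s['ee_pos'],s['ft_force'],np.degrees(np.arctan2(*R.from_rotvec(s['orientation']).as_matrix()[[1,0],0])),s['width']])
    f=grab('scene')
print(np.round(L,1)); print(np.mean(L,0).round(2)); 
E
python3 r.py
```

```text
[[ 4.664e+02 -2.248e+02  1.270e+02 -1.000e-01 -7.000e-01  3.000e-01
  -8.000e-01  5.120e+01]
 [ 4.693e+02 -2.255e+02  1.299e+02  1.100e+00  4.000e-01  9.000e-01
  -8.000e-01  5.110e+01]
 [ 4.716e+02 -2.259e+02  1.319e+02 -0.000e+00  2.000e-01  5.000e-01
  -7.000e-01  5.120e+01]
 [ 4.729e+02 -2.260e+02  1.332e+02  5.000e-01  7.000e-01 -3.000e-01
  -7.000e-01  5.120e+01]
 [ 4.736e+02 -2.259e+02  1.338e+02  1.000e-01  4.000e-01 -5.000e-01
  -7.000e-01  5.170e+01]]
[ 4.7077e+02 -2.2564e+02  1.3117e+02  3.2000e-01  2.0000e-01  2.0000e-01
 -7.4000e-01  5.1290e+01]
```

Request:
apply_moves(increments=[[[0, -0.045, 0, 0, 0.2], [0, 0, 0, 0, 0.2], [0, 0, 0, 0, 0.2], [0, 0, 0, 0, 0.2]]])

```text
time: 2.95
ee_pos: [472.1, -215.3, 131.3]
orientation: [3.141, -0.016, -0.0]
ft_force: [-0.6, 0.3, 0.4]
width: 51.5
grip_force: 0.0
```

```bash
python3 r.py
```

```text
[[ 4.721e+02 -2.153e+02  1.313e+02 -6.000e-01  3.000e-01  4.000e-01
  -6.000e-01  5.150e+01]
 [ 4.720e+02 -2.154e+02  1.313e+02  4.000e-01 -7.000e-01  0.000e+00
  -6.000e-01  5.100e+01]
 [ 4.720e+02 -2.154e+02  1.312e+02  0.000e+00  8.000e-01 -1.000e-01
  -6.000e-01  5.090e+01]
 [ 4.720e+02 -2.154e+02  1.312e+02  2.000e-01 -6.000e-01  3.000e-01
  -6.000e-01  5.100e+01]
 [ 4.720e+02 -2.154e+02  1.312e+02 -3.000e-01 -4.000e-01  3.000e-01
  -6.000e-01  5.130e+01]]
[ 4.7204e+02 -2.1537e+02  1.3124e+02 -6.0000e-02 -1.2000e-01  2.1000e-01
 -6.0000e-01  5.1130e+01]
```

Request:
apply_moves(increments=[[[0.002, 0.006, 0.2, 0, 0.2], [0, 0, 0.2, 0, 0.2], [0, 0, 0.12, 0, 0.2], [0, 0, 0.05, 0, 0.2], [0, 0, 0.03, 0, 0.2], [0, 0, 0, 0, 0.2], [0, 0, 0, 0, 0.2]]])

```text
time: 4.08
ee_pos: [473.5, -216.8, 12.3]
orientation: [3.141, -0.016, 0.003]
ft_force: [-0.0, 0.8, 0.2]
width: 51.3
grip_force: 0.0
```

```bash
python3 - <<'E'
from h import *
g=grab('scene'); s=sensors.observe(); print(s['ee_pos'],s['ft_force'])
cv2.imwrite('pics/a2.png',cv2.resize(g['frame'][240:340,320:450],(780,600),interpolation=2)[...,::-1])
E
```

```text
[ 473.39851386 -216.8342361    12.27538946] [-0.43724443 -0.31312682  0.22912773]
```

View pics/a2.png

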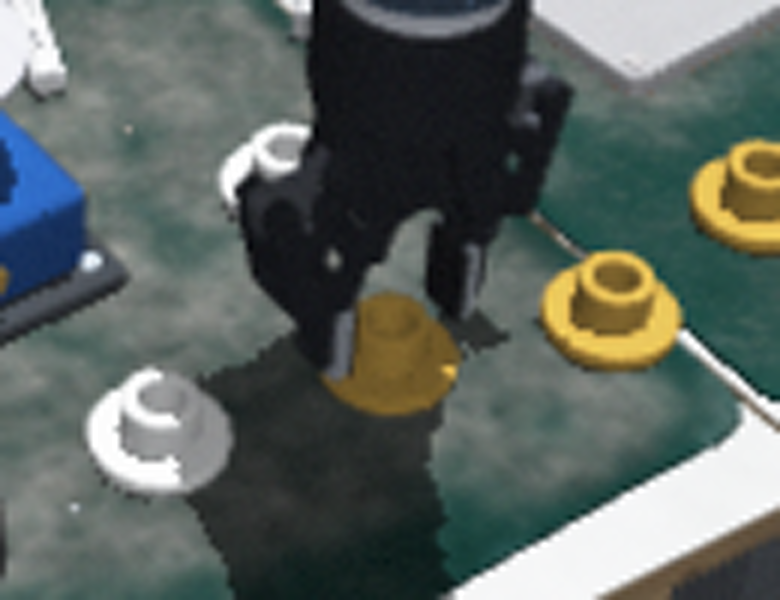

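The fingers straddle the hub of weight A (390,340), above its flange. Closing.

Request:
apply_moves(increments=[[[0, 0, 0, 0, -1], [0, 0, 0, 0, -1], [0, 0, 0, 0, -1], [0, 0, 0, 0, -1], [0, 0, -0.05, 0, -1], [0, 0, -0.05, 0, -1], [0, 0, 0, 0, -1]]])

```text
time: 5.0
ee_pos: [473.3, -216.8, 32.3]
orientation: [3.141, -0.016, 0.003]
ft_force: [-0.6, -0.7, -2.0]
width: 27.1
grip_force: 59.6
```

Request:
apply_moves(increments=[[[0, 0, -0.25, 0, -1], [0, 0, -0.25, 0, -1], [0, 0, -0.25, 0, -1], [0.1, -0.08, -0.175, 0, -1], [0.22, -0.168, 0, 0, -1], [0.22, -0.168, 0, 0, -1], [0.16, -0.12, 0, 0, -1], [0.078, -0.06, 0, 0, -1]]])

```text
time: 6.0
ee_pos: [630.3, -96.0, 215.6]
orientation: [-3.14, 0.011, 0.001]
ft_force: [-1.0, 0.7, -3.3]
width: 27.2
grip_force: 59.9
```

Request:
apply_moves(increments=[[[0, 0, 0, 0, -1], [0, 0, 0, 0, -1], [0, 0, 0, 0, -1], [0, 0, 0, 0, -1]]])

```text
time: 6.5
ee_pos: [628.6, -100.3, 216.5]
orientation: [3.141, -0.019, -0.0]
ft_force: [0.3, 0.8, -2.1]
width: 26.8
grip_force: 59.9
```

```bash
python3 - <<'E'
from h import *
g=grab('scene'); s=sensors.observe(); print(s['ee_pos'],s['ft_force'])
cv2.imwrite('pics/a3.png',cv2.resize(g['frame'][170:290,250:400],(750,600),interpolation=2)[...,::-1])
f=g; W=cloud(f); hsv=cv2.cvtColor(f['frame'],cv2.COLOR_RGB2HSV); z=W[...,2]
b=(cv2.inRange(hsv,(12,90,40),(32,255,255))>0)&(z>170)&(z<260)&(abs(W[...,0]-630)<80)&(abs(W[...,1]+100)<80)
P=W[b]; print(len(P),P.min(0),P.max(0),(P.min(0)+P.max(0))/2)
E
```

```text
[628.77211718 -99.9445838  216.47413383] [-0.42725536  0.79604369 -0.91006835]
262 [ 599.44366195 -124.96957975  205.66941224] [641.53438368 -79.98048469 246.26672525] [ 620.48902282 -102.47503222  225.96806875]
```

View pics/a3.png

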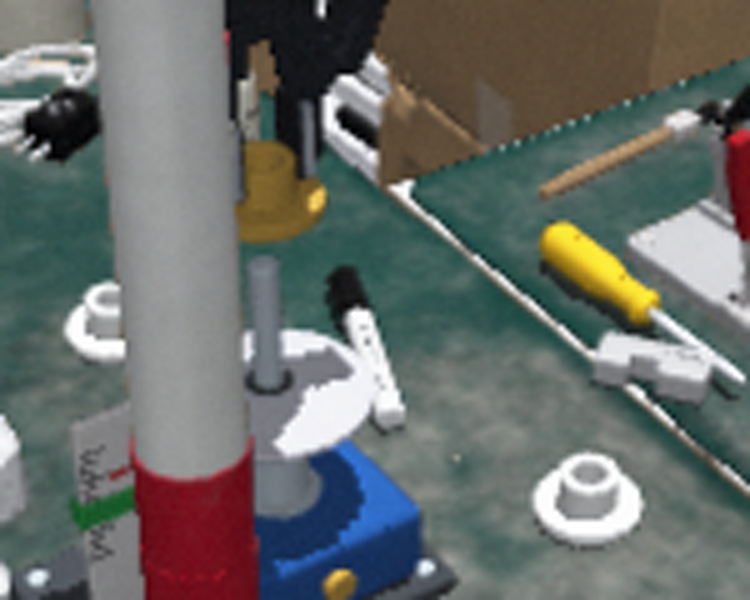

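Weight A hangs at (270,190), right above the spindle tip (263,265). Lowering slowly.

Request:
apply_moves(increments=[[[0, -0.004, 0.05, 0, -1], [0, 0, 0.05, 0, -1], [0, 0, 0.03, 0, -1], [0, 0, 0.03, 0, -1], [0, 0, 0.03, 0, -1], [0, 0, 0.03, 0, -1], [0, 0, 0, 0, -1], [0, 0, 0, 0, -1]]])

```text
time: 7.55
ee_pos: [629.5, -98.1, 172.5]
orientation: [3.142, -0.016, 0.001]
ft_force: [-0.0, 0.6, -2.2]
width: 27.1
grip_force: 59.9
```

```bash
cat > p.py <<'E'
from h import *
import sys
F=[]
for i in range(2):
    g=grab('scene'); s=sensors.observe(); F.append(s['ft_force'])
t=grab('top'); F.append(sensors.observe()['ft_force'])
print(s['ee_pos'].round(1),np.mean(F,0).round(2),s['width'])
for f in (g,t):
    W=cloud(f); hsv=cv2.cvtColor(f['frame'],cv2.COLOR_RGB2HSV); z=W[...,2]; fr=np.asarray(f['frame']).astype(int)
    al=(hsv[...,1]<40)&(hsv[...,2]>90)
    m=al&(np.hypot(W[...,0]-622,W[...,1]+98)<46)&(z>55)&(z<118); 
    print('pan z',np.median(z[m]).round(1),m.sum())
    m2=(W[...,1]>-60)&(W[...,1]<-8)&(abs(W[...,0]-616)<15)&(z>60)&(fr[...,0]>120)&(fr[...,1]<90)&(fr[...,2]<90)
    print('pointer z',z[m2].round(1)[:30])
    b=(cv2.inRange(hsv,(12,90,40),(32,255,255))>0)&(z>60)&(z<260)&(abs(W[...,0]-630)<60)&(abs(W[...,1]+100)<60)
    P=W[b]
    if len(P): print('brass',len(P),P.min(0).round(1),P.max(0).round(1))
if len(sys.argv)>1: cv2.imwrite(f'pics/{sys.argv[1]}.png',np.hstack([cv2.resize(g['frame'][190:290,250:350],(400,400),interpolation=2),cv2.resize(t['frame'][200:280,245:325],(400,400),interpolation=2)])[...,::-1])
E
python3 p.py b1
```

```text
[629.6 -98.  172.7] [ 0.12  0.38 -1.44] 26.887974728755005
pan z 110.8 551
pointer z []
brass 250 [ 601.8 -123.9  161.1] [642.2 -79.5 203.8]
pan z 110.0 24
pointer z []
```

View pics/b1.png

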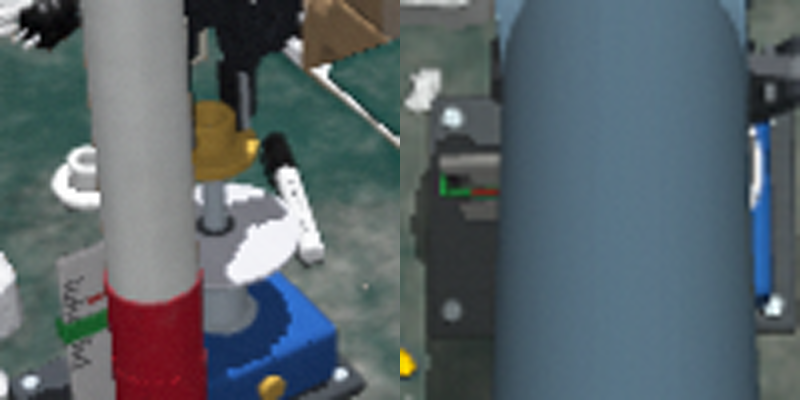

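The left view shows the weight threaded at (213,150), with the spindle inside it and the pan still at its empty height. I'll keep lowering it onto the pan.

Request:
apply_moves(increments=[[[0, 0, 0.06, 0, -1], [0, 0, 0.06, 0, -1], [0, 0, 0.06, 0, -1], [0, 0, 0.05, 0, -1], [0, 0, 0.025, 0, -1], [0, 0, 0.025, 0, -1], [0, 0, 0.015, 0, -1], [0, 0, 0, 0, -1]]])

```text
time: 8.7
ee_pos: [629.3, -98.0, 113.5]
orientation: [-3.142, 0.016, 0.0]
ft_force: [-2.4, -0.7, 0.0]
width: 27.2
grip_force: 60.2
```

```bash
python3 p.py
```

```text
[629.4 -98.  113.7] [-1.61  0.03  0.12] 26.528422073346686
pan z 101.9 358
pointer z []
brass 188 [ 600.2 -124.8  101.5] [633.3 -79.6 130.9]
pan z 100.5 8
pointer z [101.9  99.2]
```

Request:
apply_moves(increments=[[[-0.003, 0, 0, 0, 0.2], [0, 0, 0, 0, 0.2], [0, 0, 0, 0, 0.2], [0, 0, 0, 0, 0.2]]])

```text
time: 9.35
ee_pos: [628.9, -98.1, 113.4]
orientation: [3.142, -0.016, 0.001]
ft_force: [0.2, 0.1, 0.4]
width: 51.3
grip_force: 0.0
```

```bash
python3 p.py
```

```text
[628.8 -98.1 113.3] [ 0.07 -0.54 -0.04] 51.42252909285829
pan z 102.0 360
pointer z []
brass 199 [ 601.4 -122.1  104.5] [640.8 -79.6 131. ]
pan z 100.5 9
pointer z [97.2 99.7]
```

Request:
apply_moves(increments=[[[0, 0, -0.05, 0, 0.2], [0, 0, -0.1, 0, 0.2], [0, 0, -0.2, 0, 0.2], [0, 0, -0.2, 0, 0.2], [-0.15, 0.17, 0, 0, 0.2], [-0.25, 0.27, 0, 0, 0.2], [-0.25, 0.27, 0, 0, 0.2], [-0.2, 0.22, 0.1, 0, 0.2]]])

```text
time: 10.5
ee_pos: [473.1, -268.6, 207.2]
orientation: [3.137, -0.016, 0.011]
ft_force: [0.1, -1.0, -0.9]
width: 51.4
grip_force: 0.0
```

Request:
apply_moves(increments=[[[-0.08, 0.095, 0.25, 0, 0.2], [0, 0, 0.2, 0, 0.2], [0, 0, 0.1, 0, 0.2], [0, 0, 0, 0, 0.2], [0, 0, 0, 0, 0.2], [0, 0, 0, 0, 0.2]]])

```text
time: 11.25
ee_pos: [457.6, -285.5, 95.3]
orientation: [3.14, -0.016, 0.005]
ft_force: [-0.8, 0.6, -0.1]
width: 51.1
grip_force: 0.0
```

```bash
python3 r.py; python3 p.py
```

```text
[[ 4.576e+02 -2.855e+02  9.530e+01 -8.000e-01  6.000e-01 -1.000e-01
  -6.000e-01  5.110e+01]
 [ 4.573e+02 -2.854e+02  9.500e+01  1.000e-01  5.000e-01  5.000e-01
  -6.000e-01  5.170e+01]
 [ 4.570e+02 -2.853e+02  9.470e+01 -6.000e-01  4.000e-01  4.000e-01
  -6.000e-01  5.110e+01]
 [ 4.568e+02 -2.852e+02  9.440e+01  4.000e-01  6.000e-01  5.000e-01
  -6.000e-01  5.110e+01]
 [ 4.565e+02 -2.851e+02  9.410e+01  8.000e-01  3.000e-01 -2.000e-01
  -6.000e-01  5.150e+01]]
[ 4.5704e+02 -2.8527e+02  9.4730e+01 -1.0000e-02  5.1000e-01  2.3000e-01
 -5.8000e-01  5.1300e+01]
[ 456.1 -284.9   93.5] [0.37 0.41 0.21] 51.261390601069735
pan z 101.9 362
pointer z [100.   99.7  95.4 101.3 100.1]
brass 208 [ 600.8 -123.5  102.7] [641.8 -78.  136.7]
pan z 100.4 744
pointer z [ 98.8 101.5  99.7  98.5 100.7  96.  102.6 103.4  93.1  94.7  97.1  94.2
  99.9 100.7  98.6  96.7  97.4  98.3  98.1 100.9 100.1 101.7  95.9  99.
  96.4  95.8  99.1  98.8 100.2  96.7]
brass 343 [ 604.3 -122.9   98.9] [656.  -74.5 172.7]
```

Request:
apply_moves(increments=[[[-0.066, 0.09, 0.1, 0, 0.2], [0, 0, 0.1, 0, 0.2], [0, 0, 0, 0, 0.2], [0, 0, 0, 0, 0.2], [0, 0, 0, 0, 0.2]]])

```text
time: 12.28
ee_pos: [443.8, -302.8, 54.4]
orientation: [3.141, -0.015, 0.003]
ft_force: [0.3, 1.0, 0.1]
width: 51.1
grip_force: 0.0
```

```bash
python3 r.py
```

```text
[[ 4.438e+02 -3.028e+02  5.440e+01  3.000e-01  1.000e+00  1.000e-01
  -6.000e-01  5.110e+01]
 [ 4.436e+02 -3.028e+02  5.430e+01  0.000e+00  7.000e-01  2.000e-01
  -6.000e-01  5.130e+01]
 [ 4.435e+02 -3.028e+02  5.420e+01 -1.000e-01  5.000e-01  1.000e+00
  -6.000e-01  5.120e+01]
 [ 4.433e+02 -3.028e+02  5.410e+01  3.000e-01  1.000e-01 -0.000e+00
  -6.000e-01  5.090e+01]
 [ 4.431e+02 -3.028e+02  5.390e+01  2.000e-01 -0.000e+00  7.000e-01
  -6.000e-01  5.150e+01]]
[ 4.4345e+02 -3.0284e+02  5.4180e+01  1.5000e-01  4.7000e-01  4.2000e-01
 -5.6000e-01  5.1200e+01]
```

Go down 41.5 mm, close and lift a little.

Request:
apply_moves(increments=[[[0.002, 0, 0.1, 0, 0.2], [0, 0, 0.06, 0, 0.2], [0, 0, 0.03, 0, 0.2], [0, 0, 0.017, 0, 0.2], [0, 0, 0, 0, 0.2], [0, 0, 0, 0, 0.2], [0, 0, 0, 0, 0.2]]])

```text
time: 13.4
ee_pos: [443.4, -302.9, 12.4]
orientation: [3.141, -0.016, 0.001]
ft_force: [0.1, 0.3, -0.4]
width: 51.1
grip_force: 0.0
```

Request:
apply_moves(increments=[[[0, 0, 0, 0, -1], [0, 0, 0, 0, -1], [0, 0, 0, 0, -1], [0, 0, 0, 0, -1], [0, 0, -0.05, 0, -1], [0, 0, -0.05, 0, -1], [0, 0, 0, 0, -1], [0, 0, 0, 0, -1]]])

```text
time: 14.4
ee_pos: [442.9, -302.6, 31.9]
orientation: [-3.141, 0.016, 0.0]
ft_force: [0.4, 0.0, -2.0]
width: 28.0
grip_force: 59.3
```

Request:
apply_moves(increments=[[[0, 0, -0.25, 0, -1], [0, 0, -0.25, 0, -1], [0.08, -0.09, -0.25, 0, -1], [0.16, -0.18, -0.175, 0, -1], [0.2, -0.23, 0, 0, -1], [0.2, -0.23, 0, 0, -1], [0.17, -0.19, 0, 0, -1], [0.104, -0.112, 0, 0, -1]]])

```text
time: 15.4
ee_pos: [629.0, -93.9, 216.1]
orientation: [-3.139, 0.009, 0.001]
ft_force: [-0.1, 0.4, -2.6]
width: 27.8
grip_force: 59.9
```

Request:
apply_moves(increments=[[[0, 0, 0, 0, -1], [0, 0, 0, 0, -1], [0, 0, 0, 0, -1], [0, 0, 0, 0, -1], [0, 0, 0, 0, -1], [0, 0, 0, 0, -1], [0, 0, 0, 0, -1], [0, 0, 0, 0, -1]]])

```text
time: 16.4
ee_pos: [628.0, -98.1, 217.0]
orientation: [-3.142, 0.016, -0.0]
ft_force: [-0.2, 0.4, -1.7]
width: 27.4
grip_force: 59.9
```

```bash
python3 r.py
```

```text
[[ 6.280e+02 -9.810e+01  2.170e+02 -2.000e-01  4.000e-01 -1.700e+00
  -6.000e-01  2.740e+01]
 [ 6.280e+02 -9.810e+01  2.170e+02 -1.000e-01 -1.100e+00 -1.400e+00
  -6.000e-01  2.800e+01]
 [ 6.280e+02 -9.810e+01  2.170e+02  9.000e-01  3.000e-01 -2.000e+00
  -6.000e-01  2.750e+01]
 [ 6.280e+02 -9.810e+01  2.169e+02 -1.000e-01  4.000e-01 -1.700e+00
  -6.000e-01  2.740e+01]
 [ 6.280e+02 -9.820e+01  2.169e+02  0.000e+00  4.000e-01 -2.200e+00
  -6.000e-01  2.770e+01]]
[ 6.2797e+02 -9.8140e+01  2.1696e+02  1.3000e-01  9.0000e-02 -1.7700e+00
 -5.8000e-01  2.7590e+01]
```

Request:
apply_moves(increments=[[[0, 0.002, 0.06, 0, -1], [0, 0, 0.06, 0, -1], [0, 0, 0.04, 0, -1], [0, 0, 0.03, 0, -1], [0, 0, 0.03, 0, -1], [0, 0, 0.03, 0, -1], [0, 0, 0.025, 0, -1], [0, 0, 0, 0, -1]]])

```text
time: 17.65
ee_pos: [627.6, -98.6, 161.4]
orientation: [-3.141, 0.016, 0.002]
ft_force: [-0.0, -0.1, -2.0]
width: 27.4
grip_force: 59.9
```

```bash
python3 p.py
```

```text
[628.1 -98.6 162.1] [-0.23 -0.24 -2.04] 27.47796644651433
pan z 102.0 362
pointer z [100.5]
brass 443 [ 599.8 -124.1  103. ] [639.4 -78.9 189.9]
pan z 102.0 9
pointer z []
```

Request:
apply_moves(increments=[[[0, 0, 0.04, 0, -1], [0, 0, 0.04, 0, -1], [0, 0, 0.03, 0, -1], [0, 0, 0.02, 0, -1], [0, 0, 0.015, 0, -1], [0, 0, 0.01, 0, -1], [0, 0, 0, 0, -1], [0, 0, 0, 0, -1]]])

```text
time: 18.8
ee_pos: [628.0, -98.6, 131.2]
orientation: [3.141, -0.016, 0.0]
ft_force: [-2.1, 0.4, 0.1]
width: 27.4
grip_force: 60.1
```

```bash
python3 p.py
```

```text
[628.1 -98.6 131.3] [-1.38 -0.06 -0.26] 27.83921676131031
pan z 93.2 312
pointer z []
brass 331 [ 600.5 -123.7   95.8] [634.6 -77.8 147.9]
pan z 91.8 2
pointer z [85.6]
```

Resting: the force is about 0 and the pan has sunk about 17.5 mm. Release and rise.

Request:
apply_moves(increments=[[[-0.002, 0, 0.002, 0, 0.2], [0, 0, 0, 0, 0.2], [0, 0, 0, 0, 0.2], [0, 0, 0, 0, 0.2], [0, 0, 0, 0, 0.2]]])

```text
time: 19.58
ee_pos: [627.6, -98.6, 130.6]
orientation: [-3.142, 0.016, -0.0]
ft_force: [0.0, -0.4, 0.4]
width: 51.3
grip_force: 0.0
```

Request:
apply_moves(increments=[[[0, 0, -0.05, 0, 0.2], [0, 0, -0.1, 0, 0.2], [0, 0, -0.2, 0, 0.2], [0, 0, -0.2, 0, 0.2], [-0.2, 0.22, 0, 0, 0.2], [-0.2, 0.22, 0, 0, 0.2], [-0.2, 0.22, 0, 0, 0.2], [0, 0, 0, 0, 0.2]]])

```text
time: 20.58
ee_pos: [502.3, -236.1, 242.3]
orientation: [3.137, -0.034, -0.001]
ft_force: [0.0, 0.9, 0.6]
width: 51.2
grip_force: 0.0
```

Request:
apply_moves(increments=[[[-0.1, 0.11, 0, 0, 0.2], [0, 0, 0, 0, 0.2], [0, 0, 0, 0, 0.2], [0, 0, 0, 0, 0.2]]])

```text
time: 21.08
ee_pos: [487.3, -249.5, 240.9]
orientation: [-3.141, 0.012, -0.002]
ft_force: [-0.9, -0.2, -0.6]
width: 51.3
grip_force: 0.0
```

```bash
python3 p.py c1; python3 s2.py
```

```text
[ 486.9 -249.9  240.6] [0.48 0.07 0.39] 51.54747794272564
pan z 93.3 316
pointer z [92.6 93.1 91.2]
brass 353 [ 600.4 -125.9   94.3] [639.1 -78.4 147.2]
pan z 91.5 695
pointer z [61.6 86.9 81.6 84.7 83.3 77.5 90.4 92.  90.2 86.4 82.2 85.7 90.  91.3
 91.3 94.2 87.8 95.7 85.8 84.2 89.1 88.6 84.5 90.4 89.8 93.  88.2 92.
 92.1 89.6]
brass 396 [ 602.1 -125.3   87.6] [659.7 -73.  150.9]
pan c [ 620.47876731 -100.66775895   38.84170056] 1.8491213306762635
top green 30 med [619.   -9.3  90.6] min [616.6 -25.2  84.2] max [623.7   5.   94.5]
top red 30 med [614.1 -34.3  89.7] min [611.1 -51.1  77.5] max [617.4 -13.2  96.1]
scene green 50 med [616.2  -3.   89.8] min [613.3 -21.4  80.5] max [626.7   5.4  95.6]
scene red 2 med [611.3 -14.5  92.2] min [610.9 -15.8  91.2] max [611.7 -13.1  93.1]
```

View pics/c1.png

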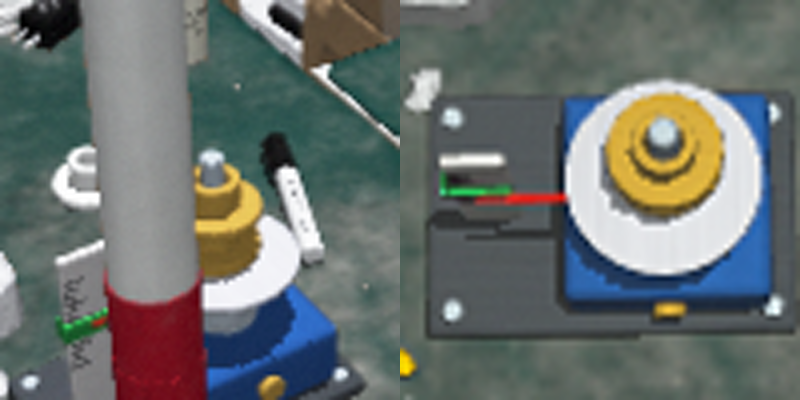

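The two weights are stacked flat over the spindle at (663,150) in the right half. The red pointer lies in the green band at (95,322) in the left half: pointer z is about 89.5 and the band centre about 88.5–90.

```bash
python3 -c "
from plant import finish_job; print(finish_job())"
```

```text
the job is handed in; nothing more can be done
None
```

I threaded two brass weights over the spindle and let each one go at rest; the pointer stands in the green band, about 1 mm from its centre by the cameras. The third weight was not touched, and the job was handed in at about 21 s, with no verdict returned.

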